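Stopper a vial in the locking bench press

ROBOT

A 7-joint arm with a two-finger parallel gripper is mounted at the origin on the work surface. World frame = base frame: x ahead of the robot, y to its left, z up, the work surface at z = 0. Lengths are in m, angles in rad, forces in N, time in s.
With the tool pointing down it reaches from about 0.35 to 0.9 m from the base axis. Payload 8.1 kg.
Tool frame: the origin (TCP) lies midway between the tips of the shut fingers; the grasp point (between the pads) lies behind it (arm.tcp_to_grasp is the z of the grasp point in the tool frame, in m); z points along the fingers, y is the line along which they close (so a half turn about z gives the same grasp; the last joint's range is limited). The gripper opens to 92 mm and grips with 3 to 60 N. Pads are 19 mm wide; open, the fingers measure 130 mm over their backs; the gripper's body (75 mm by 190 mm) begins 47 mm behind the grasp point.
Start: joints at [1.061, 0.434, 0.025, 1.573, -0.012, 1.134, -0.075], TCP at [0.247, -0.574, 0.227] pointing down, gripper open.
Joint ranges: [-2.62, 2.62], [-0.44, 2.09], [-1.27, 1.32], [0.08, 2.57], [-1.32, 4.46], [0.12, 2], [-2.74, 2.74]. Speed limits (rad/s): [2.22, 2.22, 3.01, 3.01, 3.14, 3.14, 3.14].

INTERFACE

Orientations are given as a rotation vector (axis times angle).
In Python, from cell import readout, vision, arm gives the robot as it stands.
- The arm moves only by the tool carry_out, never from a script. Its argument "increments" is one flat list of numbers, 6 for each row, row after row: the shift along the world's x, y, z in mm, then the turn, a rotation vector about the world's x, y, z in rad. In form: [tx, ty, tz, wx, wy, wz, tx, ty, tz, wx, wy, wz, ...]. A call has 1 to 20 rows; each row shifts and turns the commanded pose from where the row before left it; what a row does not reach is not made up. A row lasts 1/8 s, in which the tool goes at most 62.5 mm and 10.7 degrees, less where a joint would pass 70% of its speed; a pose out of reach is approached as far as the arm can. A call with a gripper value outside its range is refused whole. "grip" is the closure, from 0 (fully open) to 1 (shut), set as the call begins (left out, the last holds). The fingers move at their own pace and stop on an object; "newtons" is the grip in N (left out, the last holds). Time passes only in rows, so rows that do not move let the fingers close. It gives the time, the measured TCP pose, the force, the opening and the grip force at its end, in the units of the state.
- readout.observe(): the state, without advancing time (a new reading comes with each control period).
- vision.get_image(name): name is "scene" or "side" or "wrist"; returns the picture (400x640x3 uint8, red, green, blue); there is no depth.
- vision.calibration(name): a dict with "fov_y" (degrees; the focal length in pixels is half the picture's height over the tangent of half this angle, whatever the lens; pixels are square), "cx", "cy" (the principal point, pixels), "k1" (the pictures are not rectified: a ray, as slopes to the right and down, at radius r is drawn at 1 + k1 r^2 times it, then the intrinsics apply), "pose" (4x4, takes a point from camera to world coordinates). Camera axes: x right, y up, looking along -z (the intrinsics and any distortion apply to the point x, -y, -z); pixel columns grow to the right and rows downward; lengths in m; the calibration is good to about 2 mm. A picture is of the moment at which its call begins: read the wrist's pose just before it. calibration takes no time and is no camera call; for the wrist camera it gives the pose at the moment of the call.
- arm.sign_off(): hands the job in; it is judged then, once.
The state is a dict: "clock": time; "joints": joint angles; "dq": joint speeds; "joint_efforts": joint torques, N m; "position": TCP position; "ee_rot": TCP orientation; "force": force on the tool from outside, world axes, zero at the start; "ft_torque": the same for the moment, N m; "width": opening from 0.0 (shut) to 1.0 (fully open); "gripper_force": force on a finger pad.
Only numpy, scipy, OpenCV 4.12 (cv2) and the standard library are available. Lean on these libraries where they do the work, as an engineer would, in place of code of your own. Each camera call takes 0.05 s, during which the arm holds its last target. There are 200 camera calls.

TASK

Stand the amber vial in the round nest of the bench press, then push the press handle down over centre so that the clamp locks by itself onto the vial and drives the stopper fully home. Then flick the release lever so that the clamp springs wide open, and leave the stoppered vial standing in the nest. Work the handle and lever gently by feel, do not press or grip the stopper with the gripper, do not ram the vial into the nest, and leave the other things alone.

Things in the scene. Friction and masses are not known exactly. Their poses are not given: they have to be found in the camera images.
- vial: Amber glass vial, 60 g, loose, standing upright on the bench at first. Straight round body 30 mm in diameter and 52 mm tall, then a narrower neck; the lip (22 mm in diameter) is 62 mm above the bottom. Origin: centre of its bottom; z up. Grip it by the straight body, about 40 mm above the bottom, so that the fingertips clear the nest block.
- stopper: Dark rubber stopper, 19 mm in diameter, in the vial's mouth; its visible disc is 4 mm thick. Origin: underside of that disc, on the vial's axis; it stands 6 to 8 mm above the lip at first and is home when the disc rests on the lip (origin 62 mm above the vial's bottom). Takes about 14 N to slide. The gripper must not load it with over 6 N.
- press: Bench press (locking clamp) fixed to the bench. Grey base plate 275 x 84 x 12 mm, two steel cheeks in the middle up to 122 mm high. Origin on the bench below the hinge of the clamp arm; its x axis points from the nest towards the handle, y towards the release lever's side, z up. The nest is 110 mm from the origin along -x, the handle's hinge 35 mm along +x and 40 mm up.
- nest (a point): Centre of the floor of the nest: a round blind hole 32 mm in diameter and 10 mm deep with a 3 mm chamfer, in a 60 x 60 mm aluminium block whose top is 26 mm above the bench. The vial's bottom must rest here (16 mm above the bench). Axes as of the press.
- foot: Round black rubber foot, 20 mm in diameter, sprung, at the end of the 110 mm clamp arm. Origin: centre of the face that presses the stopper. Clamp open: the arm stands upright over the cheeks, about 220 mm high; closed: the foot lies over the nest.
- jaw_angle (a joint): Swing of the clamp arm, rad: 0 wide open (upright), about 1.47 closed (level, over the nest). The handle drives it; a spring draws both open.
- handle: Handle of the press: flat black grip 90 mm long, 28 mm wide, 14 mm thick on a steel crank. Origin on its hinge, low between the cheeks; x points along the grip outwards, y is the hinge line, z out of the grip's upper face. Open it rises steeply (40 to 57 degrees), leaning away from the nest; locked it is within 12 degrees of level. Never load it with more than 25 N.
- handle_pad (a point): Where to push: on the grip's upper face, 140 mm along x and 52 mm along z from the hinge. It resists with 2 N, then up to 15 N as the stopper goes in; then that fades, the handle goes over centre, drops 3 to 6 mm by itself and rests locked on a rubber stop. The height of this varies by 45 mm with an unseen adjuster: feel for it. Axes as of the handle.
- handle_hinge (a point): Point on the hinge line of the handle, in the handle's middle plane, 40 mm above the bench.
- lever: Release lever: steel bar across the press below the handle, with a flat black paddle 34 x 30 mm at its end, beside the handle (press's +y side). Pushing the paddle down kicks the locked handle back over centre: about 10 N after 5 to 12 mm; full travel 30 mm; a spring lifts it again. Never load it with more than 25 N. The handle then springs up: keep clear of it. Origin on its pivot.
- lever_pad (a point): Middle of the upper face of the lever's paddle, about 97 mm to the side of the handle's plane and 70 mm above the bench. Push here, downwards.
- lever_angle (a joint): Turn of the release lever, rad: 0 at rest, grows as the paddle is pushed down, at most 0.45. The locked clamp springs open before 0.2.
- bottle: Bystander: clear bottle with a blue cap, 64 mm in diameter, 130 mm tall. Origin: centre of its underside.
- tipbox: Bystander: pipette tip box, 85 x 120 x 60 mm. Origin: centre of its underside.
- jar: Bystander: white jar, 68 mm in diameter, 60 mm tall. Origin: centre of its underside.

How it is judged:
By the outcome, as a careful person would: the job done as asked, in the order asked, and still so for the second after the job is handed in, with the robot touching nothing.
It also fails if it takes over 69 s, if anything falls off the work surface, if the arm or the gripper's body presses on something with over 40 N, if the wrist force passes 120 N, or if a joint passes its speed limit or range.

## Working session

There is one attempt and no reset: what is moved stays moved. The work goes in short steps, Python scripts to look and compute and a tool call to move; the robot and the scene stay as the last step left them, time stands still between calls to the robot, and variables do not carry over. Pictures are saved under pics/ and viewed, at most 10 in all, crops included, and the job is handed in when it is done.

Besides the shell and the picture viewer there is one more tool, called after "Request:" as a command line: name --argument value ..., lists and objects as JSON in quotes. carry_out: Moves the arm, as the interface text tells. Its arguments: {"type":"object","properties":{"increments":{"type":"array","items":{"type":"number"}},"grip":{"type":"number"},"newtons":{"type":"number"}},"required":["increments"]}

```bash
mkdir -p pics; cat > h.py <<'E'
import numpy as np, cv2
from cell import readout, vision, arm
def K(c):
    f=200/np.tan(np.radians(c['fov_y'])/2); return f
def ray(c,u,v):
    f=K(c); x=(u-c['cx'])/f; y=(v-c['cy'])/f
    rd=np.hypot(x,y); r=rd
    for _ in range(30): r=rd/(1+c['k1']*r*r)
    s=r/rd if rd>0 else 1
    T=np.array(c['pose']); return T[:3,3], T[:3,:3]@np.array([x*s,-y*s,-1.0])
def onz(c,u,v,z):
    o,d=ray(c,u,v); return o+d*(z-o[2])/d[2]
def proj(c,P):
    T=np.array(c['pose']); q=T[:3,:3].T@(np.array(P)-T[:3,3]); x=q[0]/-q[2]; y=-q[1]/-q[2]
    s=1+c['k1']*(x*x+y*y); f=K(c); return np.array([c['cx']+f*x*s, c['cy']+f*y*s])
def tri(L):
    A=np.zeros((3,3));b=np.zeros(3)
    for c,u,v in L:
        o,d=ray(c,u,v); d=d/np.linalg.norm(d); M=np.eye(3)-np.outer(d,d); A+=M;b+=M@o
    return np.linalg.solve(A,b)
def snap(n,fn):
    im=vision.get_image(n); cv2.imwrite('pics/'+fn,im[:,:,::-1]); return im
E
python3 - <<'E'
from h import *
for n in ['scene','side']: 
    snap(n,n+'1.png'); c=vision.calibration(n); print(n,c['fov_y'],c['cx'],c['cy'],c['k1'],np.round(c['pose'],3).tolist())
s=readout.observe(); print(s); print(arm.tcp_to_grasp)
E
```

```text
scene 42.814349430286946 317.31522942185455 201.6238847507709 -0.09011811963020526 [[0.609, -0.59, 0.529, 1.144], [0.793, 0.463, -0.397, -0.469], [-0.011, 0.661, 0.75, 0.967], [0.0, 0.0, 0.0, 1.0]]
side 57.253579141236614 318.62533704373857 200.6242494858569 -0.057236826838978926 [[-0.672, 0.588, -0.451, 0.18], [-0.741, -0.526, 0.417, 0.319], [0.008, 0.614, 0.789, 0.807], [0.0, 0.0, 0.0, 1.0]]
{'clock': 0.1, 'joints': array([ 1.06138353,  0.43514249,  0.02499385,  1.57398321, -0.01155907,
        1.13399795, -0.07511103]), 'dq': array([-0.00060728, -0.00051469, -0.00124443, -0.00330748, -0.0017798 ,
       -0.00164808, -0.00067065]), 'joint_efforts': array([ 4.08229200e-03, -6.69128966e+01,  9.88953710e-01, -3.15146434e+01,
       -6.03713770e-02,  3.74653889e-02,  1.00082966e-04]), 'position': array([ 0.2470555 , -0.57361383,  0.22603927]), 'ee_rot': array([-3.07556528e+00, -6.34232389e-01,  7.00744983e-04]), 'force': array([-0.54496888,  0.31344245,  0.06813596]), 'ft_torque': array([0.0038081 , 0.01782906, 0.02840415]), 'gripper_force': 0.0, 'width': 0.9963114986358057}
-0.0188
```

View pics/scene1.png

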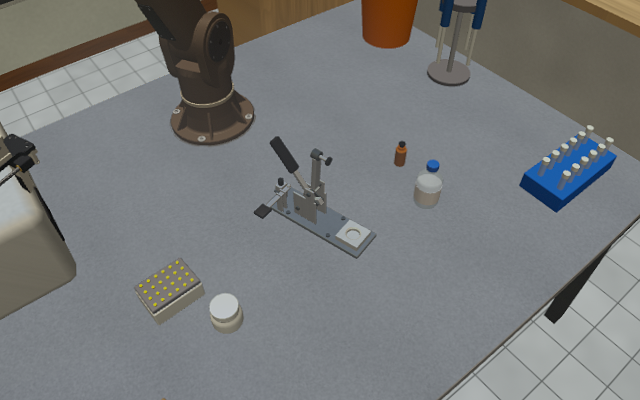

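View pics/side1.png

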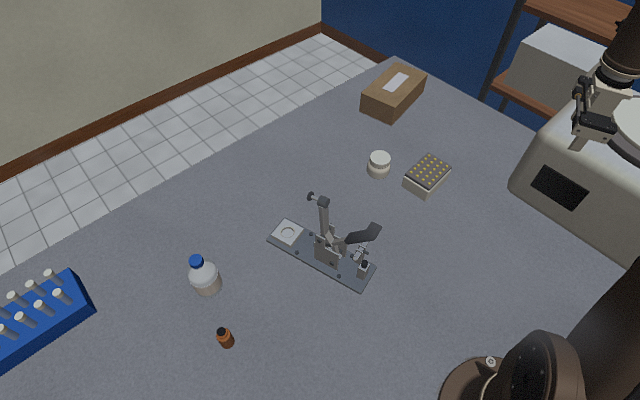

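The scene view shows the vial near (400,155), the nest at (353,233), the handle grip at (284,153) and the paddle at (263,211). The side view shows the vial at (226,338), the nest at (288,232) and the grip at (362,235). I'll enlarge both around the press and vial.

```bash
python3 - <<'E'
from h import *
a=cv2.imread('pics/scene1.png')[130:262,245:415]; b=cv2.imread('pics/side1.png')[185:355,205:390]
A=cv2.resize(a,(400,311),interpolation=cv2.INTER_CUBIC); B=cv2.resize(b,(400,368),interpolation=cv2.INTER_CUBIC)
o=np.zeros((368,800,3),np.uint8);o[:311,:400]=A;o[:,400:]=B
cv2.imwrite('pics/m1.png',o)
s=vision.calibration('scene');d=vision.calibration('side')
print('nest',onz(s,353,233,.026),onz(d,288,232,.026))
print('vialbottom',onz(s,400,164,0),onz(d,228,347,0),'stopper top',tri([(s,402,144),(d,222,330)]))
print('paddle',onz(s,263,211,.07),onz(d,363,265,.07))
print('grip',tri([(s,275,141),(d,376,228)]))
E
```

```text
nest [0.60816536 0.03502468 0.026     ] [0.60380013 0.03147636 0.026     ]
vialbottom [4.91483926e-01 3.01539101e-01 1.11022302e-16] [0.47624548 0.3047485  0.        ] stopper top [0.48781615 0.29804966 0.07142993]
paddle [ 0.45583319 -0.11083772  0.07      ] [ 0.3987999  -0.02177134  0.07      ]
grip [ 0.40057414 -0.0333018   0.20540767]
```

View pics/m1.png

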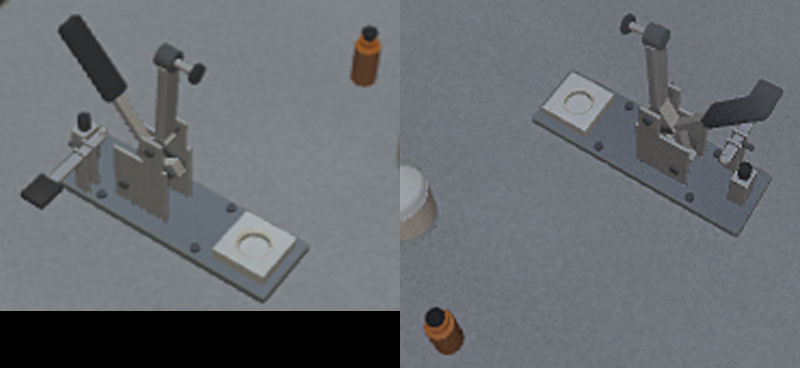

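```bash
python3 - <<'E'
from h import *
s=vision.calibration('scene');d=vision.calibration('side')
L=lambda x,y:(s,245+x/2.353,130+y/2.353); R=lambda x,y:(d,205+(x-400)/2.162,185+y/2.162)
for n,l,z in [('nestL',L(255,243),.026),('nestR',R(578,102),.026),('Lright',L(308,246),.012),('Lbot',L(264,300),.004),('Lleft',L(55,181),.012),('Rleft',R(533,120),.012),('Rbot',R(737,234),.008),('Rright',R(771,180),.012),('paddle',L(42,190),.07),('vbL',L(366,82),0.003),('vbR',R(452,350),0.003)]:
    print(n,onz(*l,z).round(4))
print('nest',tri([L(255,243),R(578,102)]),'vial shoulder/lip-stop',tri([L(371,33),R(434,316)]))
print('grip tip mid',tri([L(72,21),R(775,92)]), 'foot',tri([L(197,73),R(629,25)]))
E
```

```text
nestL [0.6093 0.0352 0.026 ]
nestR [0.6045 0.0331 0.026 ]
Lright [0.6371 0.0821 0.012 ]
Lbot [0.6561 0.0084 0.004 ]
Lleft [ 0.4085 -0.0698  0.012 ]
Rleft [0.6279 0.0832 0.012 ]
Rbot [0.3697 0.0064 0.008 ]
Rright [ 0.3878 -0.0666  0.012 ]
paddle [ 0.455  -0.1107  0.07  ]
vbL [0.4968 0.298  0.003 ]
vbR [0.4738 0.303  0.003 ]
nest [0.60696944 0.03421617 0.02431118] vial shoulder/lip-stop [0.48796798 0.30100514 0.06987048]
grip tip mid [ 0.39790802 -0.03262261  0.21007169] foot [0.5372183  0.01409889 0.21757319]
```

Press fit: nest (0.607, 0.034), yaw about -164°, so press y ≈ (0.276, -0.961). The plate measures 273 mm, which matches the 275 mm given. The vial is near (0.487, 0.301). I'll raise the tool, align its y axis with the press y, and fly over the vial.

Request:
carry_out --increments '[0,0,40,0,0,-0.064,0,0,40,0,0,-0.063,14,51,0,0,0,0,14,51,0,0,0,0,14,51,0,0,0,0,14,51,0,0,0,0,14,51,0,0,0,0,14,51,0,0,0,0,14,51,0,0,0,0,14,51,0,0,0,0,14,51,0,0,0,0,14,51,0,0,0,0,14,51,0,0,0,0,14,51,0,0,0,0,14,51,0,0,0,0,14,51,0,0,0,0,14,51,0,0,0,0,14,51,0,0,0,0,14,51,0,0,0,0,0,0,-40,0,0,0]' --grip 0 --newtons 15

```text
clock: 2.6
position: [0.4858, 0.2989, 0.268]
ee_rot: [-3.105, -0.445, -0.006]
force: [1.0, -0.2, -1.4]
width: 1.006
gripper_force: 0.0
```

```bash
python3 - <<'E'
from h import *
s=vision.calibration('scene');d=vision.calibration('side')
b=tri([(s,433,166),(d,196,260)]); print('cap',b)
q=np.array([.487,.301])-b[:2]; print('in tool axes x,y', q@[.961,.276], q@[.276,-.961])
w=vision.calibration('wrist'); snap('wrist','w1.png'); print(w); o=readout.observe(); print(o['position'],o['ee_rot'],o['clock'])
print('proj vial', proj(w,[.487,.301,.07]))
E
```

```text
cap [0.62708653 0.2580944  0.12368106]
in tool axes x,y -0.12278121424897523 -0.07989616183707281
{'fov_y': 70.09494260221548, 'cx': 314.28345827972305, 'cy': 194.93162904716067, 'k1': -0.031003231762258075, 'pose': array([[ 0.28181737,  0.92592552,  0.25147745,  0.55468178],
       [-0.95945608,  0.27327207,  0.0690392 ,  0.31730186],
       [-0.00479661, -0.26073802,  0.96539768,  0.42602002],
       [ 0.        ,  0.        ,  0.        ,  1.        ]])}
[0.48341277 0.29395818 0.26096316] [ 3.1091248   0.44299428 -0.00865878] 2.65
proj vial [312.92417988 174.68003131]
```

View pics/w1.png

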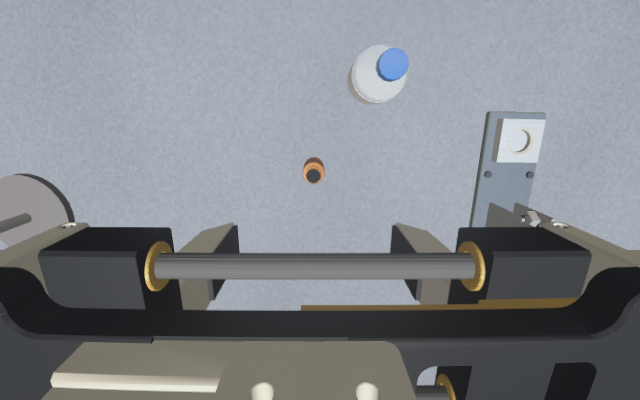

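The wrist view shows the stopper at (314,175), where I predicted it, so the vial estimate holds. The nest hole is at (518,140). I'll check both by number, then descend.

```bash
python3 - <<'E'
from h import *
w=vision.calibration('wrist'); print(onz(w,314,175,.072),onz(w,314,170,.052),onz(w,518.5,140,.026), onz(w,487,112,.012),onz(w,545,112,.012))
o=readout.observe(); print(o['position'])
from scipy.spatial.transform import Rotation as R
print(R.from_rotvec(o['ee_rot']).as_matrix().round(4))
E
```

```text
[0.48482278 0.29365859 0.072     ] [0.48722035 0.29437523 0.052     ] [0.60233826 0.03420448 0.026     ] [0.6259402  0.08491447 0.012     ] [0.65033971 0.00518287 0.012     ]
[0.48341277 0.29395818 0.26096316]
[[ 9.602e-01  2.793e-01 -5.300e-03]
 [ 2.793e-01 -9.602e-01 -1.800e-03]
 [-5.600e-03  3.000e-04 -1.000e+00]]
```

Request:
carry_out --increments '[2,8,0,0,0,0,0,0,-40,0,0,0,0,0,-40,0,0,0,0,0,-40,0,0,0,0,0,0,0,0,0,0,0,0,0,0,0]'

```text
clock: 3.4
position: [0.4884, 0.3018, 0.1491]
ee_rot: [-3.11, -0.437, -0.004]
force: [-0.7, 0.4, 0.7]
width: 1.004
gripper_force: 0.0
```

```bash
python3 - <<'E'
from h import *
w=vision.calibration('wrist'); w1=dict(w); w1['pose']=np.array([[ 0.28181737,  0.92592552,  0.25147745,  0.55468178],[-0.95945608,  0.27327207,  0.0690392 ,  0.31730186],[-0.00479661, -0.26073802,  0.96539768,  0.42602002],[0,0,0,1]])
print(onz(w1,314,175,.072),onz(w1,518.5,140,.026), onz(w1,487,112,.012),onz(w1,545,112,.012))
print(readout.observe()['position'])
print('proj',proj(w,[.487,.301,.07]));snap('wrist','w2.png')
E
```

```text
[0.48737003 0.29967347 0.072     ] [0.60785779 0.0369041  0.026     ] [0.63191056 0.08833325 0.012     ] [0.65675127 0.00765897 0.012     ]
[0.48844509 0.30175155 0.14910395]
proj [313.62102215 204.62247555]
```

View pics/w2.png

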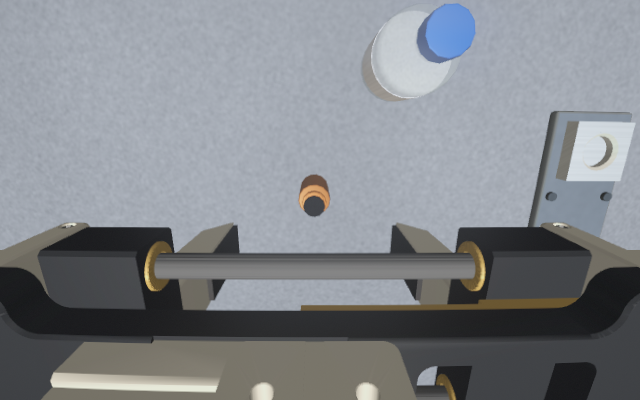

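The stopper sits at (314,206), within 2 px of prediction. Descending and gripping.

Request:
carry_out --increments '[-1,-1,-32,0,0,0,0,0,-32,0,0,0,0,0,-32,0,0,0,0,0,-20,0,0,0,0,0,-12,0,0,0,0,0,0,0,0,0,0,0,0,0,0,0]'

```text
clock: 4.32
position: [0.487, 0.3006, 0.02]
ee_rot: [-3.11, -0.438, -0.003]
force: [0.4, -0.2, -0.1]
width: 1.0
gripper_force: 0.0
```

Request:
carry_out --increments '[0,0,0,0,0,0,0,0,0,0,0,0,0,0,0,0,0,0,0,0,0,0,0,0,0,0,0,0,0,0,0,0,0,0,0,0,0,0,0,0,0,0,0,0,0,0,0,0]' --grip 1 --newtons 15

```text
clock: 5.32
position: [0.4863, 0.3, 0.0187]
ee_rot: [-3.111, -0.438, 0.0]
force: [0.3, -0.5, -0.0]
width: 0.321
gripper_force: 15.0
```

Request:
carry_out --increments '[0,0,20,0,0,0,0,0,40,0,0,0,0,0,45,0,0,0,0,0,45,0,0,0,20,-44,0,0,0,0,20,-44,0,0,0,0,20,-44,0,0,0,0,20,-44,0,0,0,0,20,-44,0,0,0,0,20,-44,0,0,0,0,0,0,0,0,0,0,0,0,0,0,0,0,0,0,0,0,0,0]'

```text
clock: 6.95
position: [0.6057, 0.0377, 0.1689]
ee_rot: [-3.11, -0.442, 0.0]
force: [0.1, 0.5, -1.8]
width: 0.324
gripper_force: 15.0
```

```bash
python3 - <<'E'
from h import *
o=readout.observe();print(o['position'],o['force'])
w=vision.calibration('wrist');im=snap('wrist','w3.png');print(np.array(w['pose']).round(5).tolist())
print('nest pred',proj(w,[.607,.0355,.026]))
cv2.imwrite('pics/w3c.png',cv2.resize(im[100:300,200:440,::-1],(720,600),interpolation=cv2.INTER_CUBIC))
E
```

```text
[0.60574042 0.03767962 0.16885377] [ 0.09174293  0.48665412 -1.82803603]
[[0.27915, 0.92589, 0.25457, 0.67519], [-0.96025, 0.26939, 0.07319, 0.0567], [-0.00081, -0.26488, 0.96428, 0.32662], [0.0, 0.0, 0.0, 1.0]]
nest pred [315.72901381 184.97948355]
```

View pics/w3c.png

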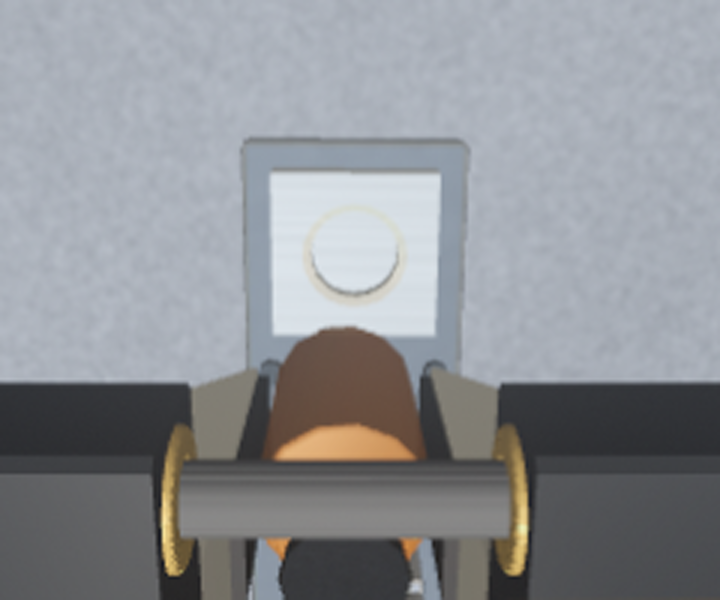

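The crop shows the chamfer circle centred at (318.4,185.0) in full-image pixels, against a prediction of (315.7,185.0). The vial's bottom far edge is at about (315.5,209).

```bash
python3 - <<'E'
from h import *
w=vision.calibration('wrist')
n=onz(w,318.4,185,.026); v=onz(w,315.5,209,.1502); v[:2]-=.015*np.array([.961,.276])
o=readout.observe()['position']
print('nest',n,'vial',v,'tcp',o,'diff n-v',(n-v)[:2]*1000,'n-tcp',(n-o)[:2]*1000)
print(onz(w,200+270/3,100+170/3,.026),onz(w,200+440/3,100+170/3,.026))
s=onz(w,315.5,209,.1502); print(s)
E
```

```text
nest [0.60786931 0.03259342 0.026     ] vial [0.60537381 0.03565942 0.1502    ] tcp [0.60582901 0.03759603 0.16890111] diff n-v [ 2.49549854 -3.06599128] n-tcp [ 2.04029681 -5.00260568]
[0.62897099 0.07006487 0.026     ] [0.64568066 0.01263159 0.026     ]
[0.61978881 0.03979942 0.1502    ]
```

Request:
carry_out --increments '[2,-4,-30,0,0,0,0,0,-40,0,0,0,0,0,-30,0,0,0,0,0,-8,0,0,0,0,0,0,0,0,0,0,0,0,0,0,0]'

```text
clock: 7.75
position: [0.6092, 0.0325, 0.0622]
ee_rot: [3.111, 0.438, 0.004]
force: [0.7, 0.2, -0.9]
width: 0.323
gripper_force: 15.0
```

```bash
python3 - <<'E'
from h import *
o=readout.observe();print(o['position'],o['force'])
w=vision.calibration('wrist');a=snap('wrist','w4.png');b=snap('scene','s4.png')
A=cv2.resize(a[110:260,260:380,::-1],(400,500),interpolation=cv2.INTER_CUBIC);B=cv2.resize(b[180:260,310:390,::-1],(400,400),interpolation=cv2.INTER_CUBIC)
m=np.zeros((500,800,3),np.uint8);m[:,:400]=A;m[:400,400:]=B;cv2.imwrite('pics/m4.png',m)
E
```

```text
[0.60923187 0.03246179 0.06220695] [ 0.71046324  0.17225115 -0.91910255]
```

View pics/m4.png

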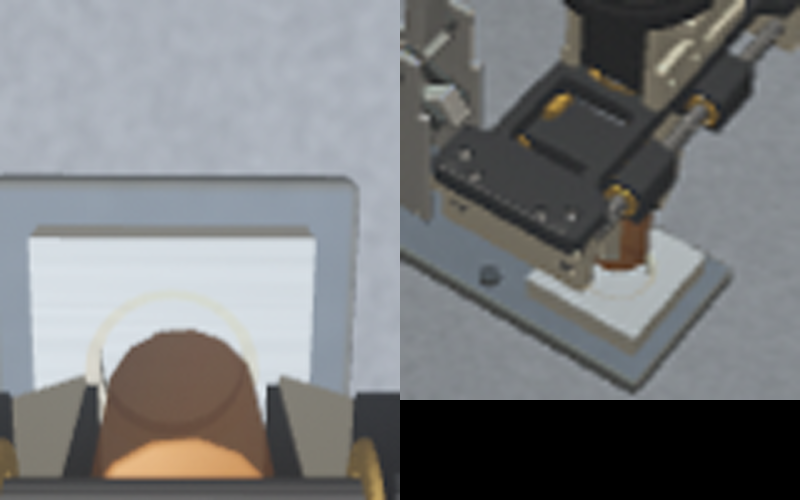

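Left crop: the chamfer circle spans x 88–262 with its top at 291, and the vial bottom spans 108–252 with its top at 330. I'll compute the residual offset.

```bash
python3 - <<'E'
from h import *
w=vision.calibration('wrist'); x=np.array([.961,.276]);y=np.array([.276,-.961])
p=lambda a,b,z:onz(w,260+a/3.333,110+b/3.333,z)[:2]
n=p(174.5,291,.026)-.019*x; v=p(181,330,.0435)-.015*x; t=readout.observe()['position'][:2]
e=p(29,237,.026);f=p(315,237,.026);m=(e+f)/2-.03*x
print(n,v,t,'block',m,np.linalg.norm(e-f)); d=n-v; print('tool x,y need mm',d@x*1e3,d@y*1e3,'block-based',(m-v)@x*1e3,(m-v)@y*1e3,'vs tcp',(n-t)@x*1e3,(n-t)@y*1e3)
E
```

```text
[0.60716329 0.03201677] [0.60852493 0.03097788] [0.60909025 0.03220634] block [0.60771446 0.03270994] 0.059758909733088436
tool x,y need mm -1.0218069073329277 -1.3741852656869766 block-based -0.30081603476748064 -1.888201028421285 vs tcp -1.9041256023071818 -0.3496588204643355
```

Request:
carry_out --increments '[-1,1,-6,0,0,0,0,0,-5,0,0,0,0,0,-3,0,0,0,0,0,-2,0,0,0,0,0,-2,0,0,0,0,0,0,0,0,0]'

```text
clock: 8.6
position: [0.6072, 0.0331, 0.0426]
ee_rot: [-3.111, -0.438, 0.0]
force: [-0.3, 0.1, -0.7]
width: 0.322
gripper_force: 15.0
```

Request:
carry_out --increments '[0,0,-1.5,0,0,0,0,0,-1.5,0,0,0,0,0,-1.5,0,0,0,0,0,0,0,0,0]'

```text
clock: 9.1
position: [0.6072, 0.0331, 0.0381]
ee_rot: [-3.111, -0.438, 0.0]
force: [-0.5, 0.3, -0.9]
width: 0.324
gripper_force: 15.0
```

Request:
carry_out --increments '[0,0,-1,0,0,0,0,0,-1,0,0,0,0,0,0,0,0,0]'

```text
clock: 9.48
position: [0.6073, 0.0331, 0.0362]
ee_rot: [-3.111, -0.438, -0.0]
force: [-0.4, 1.5, -1.5]
width: 0.319
gripper_force: 15.0
```

Request:
carry_out --increments '[0,0,-1,0,0,0,0,0,0,0,0,0]'

```text
clock: 9.72
position: [0.6073, 0.0331, 0.0352]
ee_rot: [-3.111, -0.438, -0.0]
force: [-0.8, 1.2, -0.9]
width: 0.319
gripper_force: 15.0
```

Request:
carry_out --increments '[0,0,-0.7,0,0,0,0,0,0,0,0,0]'

```text
clock: 9.98
position: [0.6073, 0.0331, 0.0347]
ee_rot: [-3.111, -0.438, -0.0]
force: [-1.1, 1.6, 2.7]
width: 0.321
gripper_force: 15.0
```

The bottom touched with about 3 N. Releasing, then rising straight up.

Request:
carry_out --increments '[0,0,0,0,0,0,0,0,0,0,0,0,0,0,0,0,0,0,0,0,0,0,0,0,0,0,0,0,0,0,0,0,0,0,0,0]' --grip 0

```text
clock: 10.72
position: [0.6073, 0.033, 0.0345]
ee_rot: [3.111, 0.438, 0.0]
force: [0.4, -0.5, 0.3]
width: 0.922
gripper_force: 0.0
```

Request:
carry_out --increments '[0,0,15,0,0,0,0,0,30,0,0,0,0,0,45,0,0,0,0,0,50,0,0,0,0,0,50,0,0,0,0,0,50,0,0,0,0,0,30,0,0,0,0,0,0,0,0,0]'

```text
clock: 11.72
position: [0.6082, 0.0337, 0.3085]
ee_rot: [3.111, 0.438, 0.009]
force: [0.2, 0.3, -0.1]
width: 1.004
gripper_force: 0.0
```

```bash
python3 - <<'E'
from h import *
o=readout.observe();print(o['position'],o['force'],o['width'])
w=vision.calibration('wrist');a=snap('wrist','w5.png');b=snap('scene','s5.png');c=snap('side','d5.png')
r=lambda i:cv2.resize(i[:,:,::-1],(400,300),interpolation=cv2.INTER_CUBIC)
m=np.zeros((600,800,3),np.uint8);m[:300,:400]=r(b[100:265,220:440]);m[:300,400:]=r(c[180:300,240:400])
m[300:,:400]=r(a[0:300,120:520]);cv2.imwrite('pics/m5.png',m)
print('nest px',proj(w,[.607,.033,.09]),proj(w,[.607,.033,.016]))
E
```

```text
[0.60824663 0.03374156 0.30851479] [ 0.21453854  0.34769658 -0.05917809] 1.0038249294799126
nest px [313.68402626 174.33703879] [313.74274289 165.53555391]
```

View pics/m5.png

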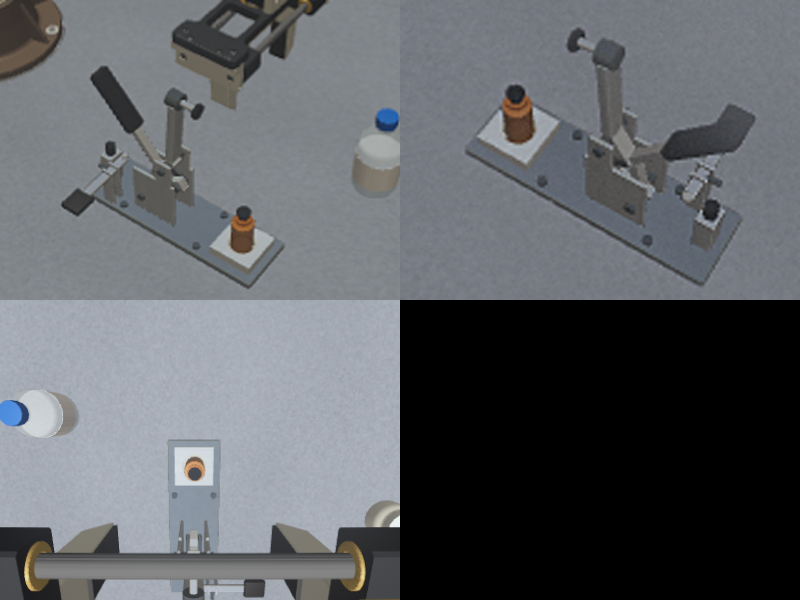

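The vial is standing squarely in the nest in all three views, and the clamp is open. The grip tip puts the handle at about 53°, radius 186 mm about the hinge, which is plausible. I'll shut the fingers and move above the handle pad.

Request:
carry_out --increments '[-42,-12.3,0,0,0,0,-42,-12.3,0,0,0,0,-42,-12.3,0,0,0,0,-42,-12.3,0,0,0,0,0,0,-40,0,0,0,0,0,-30,0,0,0,0,0,0,0,0,0,0,0,0,0,0,0]' --grip 1 --newtons 20

```text
clock: 12.88
position: [0.4395, -0.016, 0.2351]
ee_rot: [-3.111, -0.438, -0.0]
force: [-0.9, -0.6, 1.3]
width: 0.178
gripper_force: 0.0
```

Request:
carry_out --increments '[0,0,-6,0,0,0,0,0,-6,0,0,0,0,0,-6,0,0,0,0,0,-5,0,0,0,0,0,-5,0,0,0,0,0,0,0,0,0]'

```text
clock: 13.62
position: [0.439, -0.0162, 0.2062]
ee_rot: [-3.111, -0.438, 0.001]
force: [0.5, -0.2, -0.1]
width: 0.004
gripper_force: 0.0
```

Request:
carry_out --increments '[0,0,-5,0,0,0,0,0,-5,0,0,0,0,0,-5,0,0,0,0,0,-4,0,0,0,0,0,-4,0,0,0,0,0,0,0,0,0]'

```text
clock: 14.38
position: [0.4391, -0.0162, 0.1832]
ee_rot: [-3.111, -0.438, 0.001]
force: [-0.2, -0.2, -0.2]
width: 0.005
gripper_force: 0.0
```

Request:
carry_out --increments '[-3.1,-0.9,-2.6,0,0,0,-3.1,-0.9,-2.6,0,0,0,-3.1,-0.9,-2.6,0,0,0,0,0,0,0,0,0]'

```text
clock: 14.88
position: [0.4296, -0.0191, 0.1756]
ee_rot: [3.111, 0.438, -0.001]
force: [0.4, 0.0, -0.3]
width: 0.004
gripper_force: 0.0
```

Request:
carry_out --increments '[-3.1,-0.9,-2.6,0,0,0,-3.1,-0.9,-2.6,0,0,0,-3.1,-0.9,-2.6,0,0,0,0,0,0,0,0,0]'

```text
clock: 15.38
position: [0.4199, -0.0218, 0.1675]
ee_rot: [3.111, 0.438, -0.002]
force: [0.2, 0.0, 0.5]
width: 0.006
gripper_force: 0.0
```

Request:
carry_out --increments '[-2.9,-0.8,-2.8,0,0,0,-2.9,-0.8,-2.8,0,0,0,-2.9,-0.8,-2.8,0,0,0,0,0,0,0,0,0]'

```text
clock: 15.88
position: [0.4112, -0.0242, 0.1591]
ee_rot: [3.111, 0.438, -0.002]
force: [0.5, -0.4, -0.3]
width: 0.001
gripper_force: 0.0
```

```bash
python3 - <<'E'
from h import *
o=readout.observe();print(o['position'],o['force'])
b=snap('scene','s6.png');c=snap('side','d6.png')
r=lambda i:cv2.resize(i[:,:,::-1],(400,400),interpolation=cv2.INTER_CUBIC)
m=np.zeros((400,800,3),np.uint8);m[:,:400]=r(b[100:240,230:370]);m[:,400:]=r(c[170:300,270:400]);cv2.imwrite('pics/m6.png',m)
E
```

```text
[ 0.41121402 -0.02420808  0.15911637] [ 0.47883368 -0.42800669 -0.30781636]
```

View pics/m6.png

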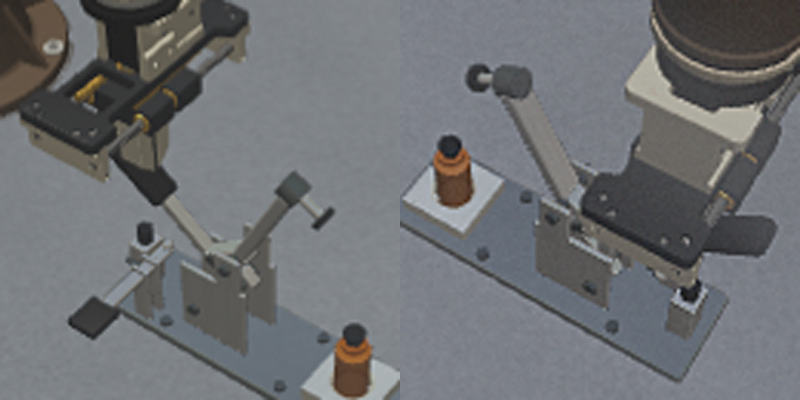

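The scene view shows the fingertips on the grip and the clamp arm tilting about 40° towards the nest. So contact is real, just light. I'll continue along the arc, easing outward towards the pad.

Request:
carry_out --increments '[-4.2,-1.2,-2.0,0,0,0,-4.2,-1.2,-2.0,0,0,0,-4.2,-1.2,-2.1,0,0,0,-4.2,-1.2,-2.2,0,0,0,-4.2,-1.2,-2.2,0,0,0,0,0,0,0,0,0]'

```text
clock: 16.73
position: [0.39, -0.0303, 0.1487]
ee_rot: [3.111, 0.438, -0.002]
force: [0.2, 1.0, -0.9]
width: 0.004
gripper_force: 0.0
```

Request:
carry_out --increments '[-4.0,-1.1,-2.4,0,0,0,-4.0,-1.1,-2.4,0,0,0,-3.5,-1.0,-2.4,0,0,0,-3,-0.9,-2.4,0,0,0,0,0,0,0,0,0]'

```text
clock: 17.35
position: [0.3756, -0.0343, 0.1391]
ee_rot: [3.111, 0.438, -0.002]
force: [-0.7, 0.2, 0.3]
width: 0.006
gripper_force: 0.0
```

Request:
carry_out --increments '[-3.1,-0.9,-3.4,0,0,0,-3.1,-0.9,-3.4,0,0,0,0,0,0,0,0,0]'

```text
clock: 17.73
position: [0.3694, -0.0361, 0.1322]
ee_rot: [-3.111, -0.438, 0.002]
force: [0.1, -0.5, -0.2]
width: 0.002
gripper_force: 0.0
```

Request:
carry_out --increments '[-2.5,-0.7,-3.4,0,0,0,-2.5,-0.7,-3.4,0,0,0,0,0,0,0,0,0]'

```text
clock: 18.1
position: [0.3645, -0.0375, 0.1254]
ee_rot: [-3.111, -0.438, 0.002]
force: [-0.2, 0.3, -0.1]
width: 0.003
gripper_force: 0.0
```

Request:
carry_out --increments '[-1.5,-0.4,-3,0,0,0,-1.5,-0.4,-3,0,0,0,0,0,0,0,0,0]'

```text
clock: 18.48
position: [0.3618, -0.0382, 0.1195]
ee_rot: [-3.111, -0.438, 0.001]
force: [-0.3, -0.4, -1.1]
width: 0.004
gripper_force: 0.0
```

Request:
carry_out --increments '[-1,-0.3,-3,0,0,0,-1,-0.3,-3,0,0,0,0,0,0,0,0,0]'

```text
clock: 18.85
position: [0.3601, -0.0388, 0.1138]
ee_rot: [3.111, 0.438, -0.001]
force: [-2.5, -0.8, 8.7]
width: 0.003
gripper_force: 3.6
```

Request:
carry_out --increments '[-1,-0.3,-1.5,0,0,0,-1,-0.3,-1.5,0,0,0,0,0,0,0,0,0]'

```text
clock: 19.23
position: [0.3587, -0.0393, 0.1111]
ee_rot: [3.111, 0.438, 0.001]
force: [-1.9, 0.5, 10.5]
width: 0.002
gripper_force: 5.3
```

Request:
carry_out --increments '[-1,-0.3,-1.5,0,0,0,-1,-0.3,-1.5,0,0,0,0,0,0,0,0,0]'

```text
clock: 19.6
position: [0.357, -0.0398, 0.1082]
ee_rot: [3.111, 0.438, 0.002]
force: [-0.7, 0.9, 10.0]
width: 0.005
gripper_force: 4.9
```

Request:
carry_out --increments '[-0.8,-0.2,-1.5,0,0,0,-0.8,-0.2,-1.5,0,0,0,0,0,0,0,0,0]'

```text
clock: 19.98
position: [0.3553, -0.0402, 0.105]
ee_rot: [3.111, 0.438, 0.002]
force: [-1.1, -0.0, 7.3]
width: 0.004
gripper_force: 3.5
```

Request:
carry_out --increments '[-0.8,-0.2,-1.5,0,0,0,-0.8,-0.2,-1.5,0,0,0,0,0,0,0,0,0]'

```text
clock: 20.35
position: [0.3536, -0.0406, 0.102]
ee_rot: [3.111, 0.438, 0.002]
force: [1.0, -0.2, 3.6]
width: 0.006
gripper_force: 2.2
```

Request:
carry_out --increments '[-0.5,-0.2,-1.2,0,0,0,0,0,0,0,0,0]'

```text
clock: 20.6
position: [0.353, -0.0408, 0.1007]
ee_rot: [-3.111, -0.438, -0.001]
force: [1.8, 0.9, 3.4]
width: 0.006
gripper_force: 1.6
```

Request:
carry_out --increments '[-0.5,-0.2,-1.2,0,0,0,0,0,0,0,0,0]'

```text
clock: 20.85
position: [0.3521, -0.0411, 0.0993]
ee_rot: [-3.111, -0.438, -0.0]
force: [1.3, -0.3, 0.9]
width: 0.006
gripper_force: 1.1
```

Request:
carry_out --increments '[-0.5,-0.2,-1.2,0,0,0,0,0,0,0,0,0]'

```text
clock: 21.1
position: [0.3513, -0.0414, 0.0981]
ee_rot: [3.111, 0.438, -0.001]
force: [1.2, 0.5, 1.2]
width: 0.005
gripper_force: 0.9
```

Request:
carry_out --increments '[-0.5,-0.2,-1.2,0,0,0,0,0,0,0,0,0]'

```text
clock: 21.35
position: [0.3507, -0.0416, 0.0969]
ee_rot: [3.111, 0.438, -0.001]
force: [0.5, 0.5, 1.7]
width: 0.005
gripper_force: 0.6
```

Request:
carry_out --increments '[-0.5,-0.2,-1.2,0,0,0,0,0,0,0,0,0]'

```text
clock: 21.6
position: [0.3502, -0.0418, 0.0957]
ee_rot: [-3.111, -0.438, 0.001]
force: [-0.1, 0.6, 1.0]
width: 0.004
gripper_force: 0.4
```

Request:
carry_out --increments '[-0.5,-0.2,-1.2,0,0,0,0,0,0,0,0,0]'

```text
clock: 21.85
position: [0.3499, -0.042, 0.0945]
ee_rot: [3.111, 0.438, -0.0]
force: [-0.5, 0.5, -0.3]
width: 0.004
gripper_force: 0.0
```

Request:
carry_out --increments '[-0.5,-0.2,-1.5,0,0,0,0,0,0,0,0,0]'

```text
clock: 22.1
position: [0.3494, -0.0421, 0.093]
ee_rot: [-3.111, -0.438, 0.0]
force: [-0.7, -0.3, -0.9]
width: 0.006
gripper_force: 0.0
```

Request:
carry_out --increments '[-0.3,-0.1,-1.5,0,0,0,0,0,0,0,0,0]'

```text
clock: 22.35
position: [0.3492, -0.0422, 0.0915]
ee_rot: [-3.111, -0.438, 0.0]
force: [-0.8, -0.2, 0.5]
width: 0.006
gripper_force: 0.0
```

The force faded to zero and hasn't returned over the last 3 mm, so the handle went over centre. I'll lift away and look at the lock.

Request:
carry_out --increments '[0,0,10,0,0,0,0,0,30,0,0,0,0,0,40,0,0,0,0,0,40,0,0,0,0,0,40,0,0,0,-20,-20,20,0,0,0,-20,-30,0,0,0,0,0,0,0,0,0,0,0,0,0,0,0,0]'

```text
clock: 23.48
position: [0.3095, -0.0916, 0.272]
ee_rot: [3.111, 0.438, 0.001]
force: [0.2, 0.5, -0.6]
width: 0.003
gripper_force: 0.0
```

```bash
python3 - <<'E'
from h import *
o=readout.observe();print(o['position'],o['force'],o['joints'].round(3))
b=snap('scene','s7.png');c=snap('side','d7.png')
r=lambda i:cv2.resize(i[:,:,::-1],(400,400),interpolation=cv2.INTER_CUBIC)
m=np.zeros((400,800,3),np.uint8);m[:,:400]=r(b[130:270,240:380]);m[:,400:]=r(c[180:310,260:390]);cv2.imwrite('pics/m7.png',m)
E
```

```text
[ 0.30951181 -0.09164139  0.27201752] [ 0.22772409  0.49079955 -0.61028877] [ 0.73  -0.095 -0.538  2.102 -0.054  1.121 -1.073]
```

View pics/m7.png

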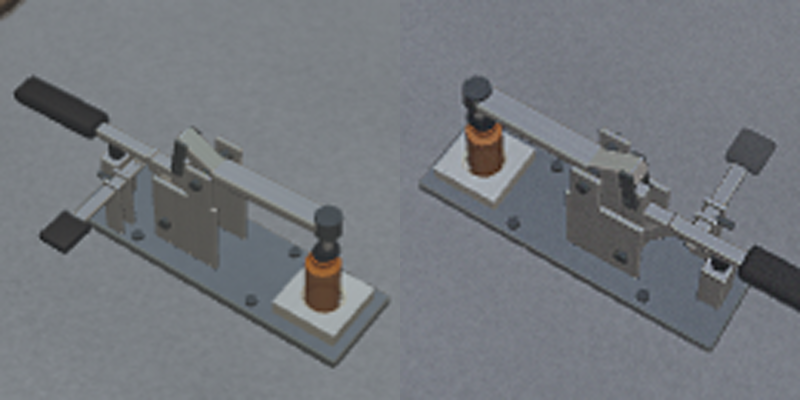

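The clamp arm is level on the stopper and the handle lies locked. The paddle is at scene (262.8,210.9) and side (374.4,228.8).

```bash
python3 - <<'E'
from h import *
s=vision.calibration('scene');d=vision.calibration('side')
p=tri([(s,262.75,210.9),(d,374.4,228.75)]);q=p[:2]-[.5018,.0027];print(p,q@[-.961,-.276],q@[.276,-.961],(p-readout.observe()['position'])*1000)
E
```

```text
[ 0.45069276 -0.1121127   0.06732743] 0.08080236254127843 0.09622940842663052 [ 140.99014992  -20.68374973 -204.46542759]
```

Request:
carry_out --increments '[13,-2,0,0,0,0.1428,13,-2,0,0,0,0.1428,13,-2,0,0,0,0.1428,13,-2,0,0,0,0.1428,13,-2,0,0,0,0.1428,13,-2,0,0,0,0.1428,13,-2,0,0,0,0.1428,13,-2,0,0,0,0.1428,13,-2,0,0,0,0.1428,13,-2,0,0,0,0.1428,12,-2,0,0,0,0.1428,0,0,0,0,0,0,0,0,0,0,0,0]'

```text
clock: 25.2
position: [0.451, -0.1136, 0.2714]
ee_rot: [-1.892, -2.507, -0.0]
force: [0.7, 0.5, -0.6]
width: 0.005
gripper_force: 0.0
```

Request:
carry_out --increments '[0,0,-40,0,0,0,0,0,-40,0,0,0,0,0,-40,0,0,0,0,0,-30,0,0,0,0,0,-20,0,0,0,0,0,-10,0,0,0,0,0,0,0,0,0,0,0,0,0,0,0]'

```text
clock: 26.2
position: [0.4518, -0.1142, 0.0924]
ee_rot: [1.89, 2.508, 0.001]
force: [-0.2, 0.4, 0.6]
width: 0.006
gripper_force: 0.0
```

Request:
carry_out --increments '[0,0,-5,0,0,0,0,0,-5,0,0,0,0,0,-4,0,0,0,0,0,-3,0,0,0,0,0,0,0,0,0]'

```text
clock: 26.82
position: [0.4511, -0.1142, 0.0744]
ee_rot: [-1.89, -2.509, 0.0]
force: [0.5, -0.9, 0.5]
width: 0.005
gripper_force: 0.0
```

Request:
carry_out --increments '[0,0,-2,0,0,0,0,0,-2,0,0,0,0,0,0,0,0,0]'

```text
clock: 27.2
position: [0.4512, -0.1142, 0.0705]
ee_rot: [-1.89, -2.509, 0.0]
force: [-0.5, -0.5, -0.2]
width: 0.003
gripper_force: 0.0
```

Request:
carry_out --increments '[0,0,-2,0,0,0,0,0,-2,0,0,0,0,0,0,0,0,0]'

```text
clock: 27.58
position: [0.4514, -0.1143, 0.0666]
ee_rot: [1.89, 2.509, 0.0]
force: [-0.3, -1.4, 1.4]
width: 0.003
gripper_force: 0.5
```

Contact at about z 0.067. I'll press on in small steps, watching for the peak and drop.

Request:
carry_out --increments '[0,0,-1.5,0,0,0,0,0,-1.5,0,0,0,0,0,0,0,0,0]'

```text
clock: 27.95
position: [0.4515, -0.1143, 0.0638]
ee_rot: [1.89, 2.509, 0.0]
force: [-0.3, -0.9, 4.6]
width: 0.004
gripper_force: 2.5
```

Request:
carry_out --increments '[0,0,-1.5,0,0,0,0,0,-1,0,0,0,0,0,0,0,0,0]'

```text
clock: 28.32
position: [0.4514, -0.1142, 0.0611]
ee_rot: [1.89, 2.509, 0.0]
force: [0.3, -1.0, 1.2]
width: 0.003
gripper_force: 0.7
```

Request:
carry_out --increments '[0,0,-1,0,0,0,0,0,-1,0,0,0,0,0,0,0,0,0]'

```text
clock: 28.7
position: [0.4513, -0.1141, 0.0591]
ee_rot: [-1.89, -2.509, -0.0]
force: [1.0, -0.2, 1.7]
width: 0.005
gripper_force: 0.7
```

The force dropped after about 6 mm of travel, which suggests the clamp sprung. I'll check numerically against the earlier open and locked pictures.

```bash
cat > chk.py <<'E'
from h import *
from sys import argv
n=argv[1]
for cam,k,pts in [('scene','s',0),('side','d',1)]:
    im=snap(cam,k+n+'.png')[:,:,::-1].astype(float); c=vision.calibration(cam)
    xp=np.array([-.961,-.276]);O=np.array([.5018,.0027])
    for nm,s,z in [('jaw open',-.005,.19),('jaw closed',-.07,.118),('foot/stopper',-.11,.085),('vial',-.11,.05)]:
        u,v=proj(c,[*(O+xp*s),z]).round().astype(int); sl=np.s_[v-7:v+8,u-7:u+8]
        f=lambda g: np.abs(cv2.imread('pics/%s%s.png'%(k,g)).astype(float)[sl]-im[sl]).mean().round(1)
        print(cam,nm,(u,v),'vs open',f('5'),'vs locked',f('7'))
E
python3 chk.py 8
```

```text
scene jaw open (np.int64(315), np.int64(164)) vs open 35.2 vs locked 4.8
scene jaw closed (np.int64(339), np.int64(200)) vs open 13.7 vs locked 23.9
scene foot/stopper (np.int64(353), np.int64(217)) vs open 19.8 vs locked 19.0
scene vial (np.int64(353), np.int64(227)) vs open 3.9 vs locked 9.5
side jaw open (np.int64(323), np.int64(211)) vs open 26.4 vs locked 2.4
side jaw closed (np.int64(298), np.int64(217)) vs open 16.7 vs locked 19.7
side foot/stopper (np.int64(285), np.int64(218)) vs open 21.3 vs locked 19.6
side vial (np.int64(286), np.int64(226)) vs open 6.7 vs locked 10.7
```

Request:
carry_out --increments '[0,0,0,0,0,0,0,0,0,0,0,0,0,0,0,0,0,0,0,0,0,0,0,0]'

```text
clock: 29.3
position: [0.4512, -0.1142, 0.0591]
ee_rot: [1.89, 2.509, 0.0]
force: [0.6, 0.5, 1.9]
width: 0.006
gripper_force: 0.7
```

```bash
python3 chk.py 9
```

```text
scene jaw open (np.int64(315), np.int64(164)) vs open 35.2 vs locked 4.8
scene jaw closed (np.int64(339), np.int64(200)) vs open 1.6 vs locked 13.3
scene foot/stopper (np.int64(353), np.int64(217)) vs open 10.1 vs locked 26.5
scene vial (np.int64(353), np.int64(227)) vs open 2.9 vs locked 8.8
side jaw open (np.int64(323), np.int64(211)) vs open 26.5 vs locked 3.8
side jaw closed (np.int64(298), np.int64(217)) vs open 5.0 vs locked 13.7
side foot/stopper (np.int64(285), np.int64(218)) vs open 12.0 vs locked 21.8
side vial (np.int64(286), np.int64(226)) vs open 6.6 vs locked 10.7
```

The clamp is opening, damped. I'll lift off the lever and retreat to the lever's side, away from the handle.

Request:
carry_out --increments '[0,0,5,0,0,0,0,0,10,0,0,0,0,0,20,0,0,0,5,-18,20,0,0,0,10,-35,30,0,0,0,10,-35,30,0,0,0,0,-40,30,0,0,0,0,-40,0,0,0,0,0,-40,0,0,0,0,0,-40,0,0,0,0,0,0,0,0,0,0,0,0,0,0,0,0,0,0,0,0,0,0,0,0,0,0,0,0,0,0,0,0,0,0]'

```text
clock: 31.28
position: [0.4764, -0.3617, 0.2043]
ee_rot: [1.889, 2.51, -0.0]
force: [-0.5, 0.5, -0.3]
width: 0.006
gripper_force: 0.0
```

```bash
python3 chk.py 10; python3 - <<'E'
from h import *
# stopper/vial shift check: dark stopper rows above vial now vs before pressing
for k,cam in [('s','scene'),('d','side')]:
    c=vision.calibration(cam)
    u,v=proj(c,[.6075,.033,.085]).round().astype(int)
    for g in ['5','10']:
        im=cv2.imread(f'pics/{k}{g}.png').astype(int)[v-14:v+24,u-1:u+2].mean(1)
        print(cam,g,v-14,[tuple(x) for x in im.astype(int)[::2]])
    if cam=='scene':
        for z in (.016,.078,.082,.090): print(z,proj(c,[.6075,.033,z]).round(1))
E
```

```text
scene jaw open (np.int64(315), np.int64(164)) vs open 4.1 vs locked 31.4
scene jaw closed (np.int64(339), np.int64(200)) vs open 4.1 vs locked 13.2
scene foot/stopper (np.int64(353), np.int64(217)) vs open 11.7 vs locked 28.1
scene vial (np.int64(353), np.int64(227)) vs open 4.5 vs locked 9.9
side jaw open (np.int64(323), np.int64(211)) vs open 3.1 vs locked 26.9
side jaw closed (np.int64(298), np.int64(217)) vs open 3.6 vs locked 17.9
side foot/stopper (np.int64(285), np.int64(218)) vs open 11.3 vs locked 22.5
side vial (np.int64(286), np.int64(226)) vs open 6.1 vs locked 11.1
scene 5 203 [(np.int64(140), np.int64(135), np.int64(131)), (np.int64(139), np.int64(135), np.int64(130)), (np.int64(139), np.int64(134), np.int64(131)), (np.int64(139), np.int64(134), np.int64(130)), (np.int64(138), np.int64(134), np.int64(129)), (np.int64(90), np.int64(86), np.int64(82)), (np.int64(55), np.int64(52), np.int64(50)), (np.int64(56), np.int64(54), np.int64(51)), (np.int64(51), np.int64(49), np.int64(45)), (np.int64(47), np.int64(69), np.int64(106)), (np.int64(44), np.int64(66), np.int64(105)), (
[... 2357 characters left out ...]
t64(118), np.int64(114)), (np.int64(129), np.int64(120), np.int64(117)), (np.int64(132), np.int64(124), np.int64(121)), (np.int64(52), np.int64(49), np.int64(45)), (np.int64(43), np.int64(41), np.int64(39)), (np.int64(44), np.int64(40), np.int64(36)), (np.int64(45), np.int64(64), np.int64(102)), (np.int64(51), np.int64(82), np.int64(130)), (np.int64(58), np.int64(91), np.int64(136)), (np.int64(41), np.int64(53), np.int64(75)), (np.int64(46), np.int64(59), np.int64(81)), (np.int64(45), np.int64(59), np.int64(82)), (np.int64(44), np.int64(57), np.int64(79)), (np.int64(34), np.int64(49), np.int64(73)), (np.int64(175), np.int64(167), np.int64(160)), (np.int64(168), np.int64(161), np.int64(155))]
```

The clamp matches the open pictures again and the vial body hasn't shifted. The stopper top dropped about 2 px, roughly 7 mm, which is the expected travel to home.

```bash
python3 -c "
from cell import arm
print(arm.sign_off())"
```

```text
the job is handed in; nothing more can be done
None
```

I handed the job in at about 31 s: the vial stands in the nest with its stopper about 7 mm lower (fully home, as far as the cameras can tell), and the clamp locked, then sprang open when I flicked the lever.

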